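# Fit the cover on the leak-check station and hold the purge lever

### The arm

A 6-joint arm with a two-finger parallel gripper is mounted at the origin on the work surface. World frame = base frame: x ahead of the robot, y to its left, z up, the work surface at z = 0. Lengths are in m, angles in rad, forces in N, time in s.
With the tool pointing down it reaches from about 0.3 to 0.875 m from the base axis. Payload 6.4 kg.
Tool frame: the origin (TCP) lies at the very end of the fingers, on their centre line; the grasp point (between the pads) lies 19 mm behind it; z points along the fingers, y is the line along which they close (so a half turn about z gives the same grasp; the last joint's range is limited). The gripper opens to 85 mm and grips with 20 to 120 N. Pads are 22 mm wide; open, the fingers measure 114 mm over their backs; the gripper's body (76 mm by 85 mm) begins 54 mm behind the grasp point. The pads swing forward as they close: fully open they stand 13 mm farther back than shut.
Start: joints at [1.019, 0.181, 1.607, -0, 1.354, -0.206], TCP at [0.195, 0.541, 0.231] pointing down, gripper open.
Joint ranges: [-2.99, 2.99], [-0.89, 2.07], [0.3, 2.58], [-1.14, 4.28], [0, 2.63], [-3.12, 3.12]. Speed limits (rad/s): [2.57, 2.57, 3.01, 3.14, 3.14, 3.14].

### API

Orientations are given as a unit quaternion [w, x, y, z].
In Python, from bench import ctrl gives the robot as it stands.
- The arm moves only by the tool inch_along, called after "Call:" in YAML: its name, and indented under it one key for each argument. Schema: {"type":"object","properties":{"increments":{"type":"array","items":{"type":"number"},"minItems":7,"maxItems":70},"only":{"type":"string"},"quiet":{"type":"boolean"},"lines":{"type":"string"}},"required":["increments"],"additionalProperties":false}. increments is one flat list of numbers that holds 1 to 10 rows one after another, with no inner brackets; each row has 7 numbers: dx, dy, dz in m, then a rotation vector rx, ry, rz in rad, then the opening from 0.0 (shut) to 1.0 (fully open); each row is the pose to reach, as a shift and turn from the pose commanded when the call began, along the tool's axes at that moment; what a row does not reach only later rows make up. A row lasts 1/8 s, in which the tool goes at most 0.0625 m and 0.188 rad, less where a joint would pass 70% of its speed; a pose out of reach is approached as far as the arm can. The fingers move at their own pace and stop on an object; the grip force is fixed at half the most. Time passes only in rows, so rows that do not move let the fingers close. The tool returns the time, the measured TCP pose, the force, the opening and the grip force at its end. only (a regular expression) keeps the lines of the reply that match it, lines (a string "A,B") keeps lines A to B, and quiet returns only ok. Input that does not fit is refused with a message, and nothing moves.
- ctrl.get_obs(): the state, without advancing time (a new reading comes with each control period).
- ctrl.camera(name): name is "scene" or "top" or "wrist"; returns the picture (480x640x3 uint8, blue, green, red); there is no depth.
- ctrl.camera_params(name): a dict with "fovy" (degrees; the focal length in pixels is half the picture's height over the tangent of half this angle, whatever the lens; pixels are square), "cx", "cy" (the principal point, pixels), "view" (4x4, takes a point from world to camera coordinates). Camera axes: x right, y up, looking along -z (the intrinsics and any distortion apply to the point x, -y, -z); pixel columns grow to the right and rows downward; lengths in m; the calibration is good to about 2 mm. A picture is of the moment at which its call begins: read the wrist's pose just before it. camera_params takes no time and is no camera call; for the wrist camera it gives the pose at the moment of the call.
- ctrl.hand_in(): hands the job in; it is judged then, once.
The state is a dict: "time_s": time; "q": joint angles; "dq": joint speeds; "joint_efforts": joint torques, N m; "eef_pos": TCP position; "eef_rot": TCP orientation; "wrist_force": force on the tool from outside, world axes, zero at the start; "torque": the same for the moment, N m; "opening": opening from 0.0 (shut) to 1.0 (fully open); "grasp_force": force on a finger pad.
Only numpy, scipy, OpenCV 4.12 (cv2) and the standard library are available. Lean on these libraries where they do the work, as an engineer would, in place of code of your own. Each camera call takes 0.05 s, during which the arm holds its last target. There are 200 camera calls.

### The job

Take the cover plate with the two drilled holes by its handle and lower it, without dropping it, over the two locating pins of the leak-check station until it lies flush on the block, then let go of it. Only then press the spring-loaded lever of the purge valve down from above to its middle position, where the lever lies level (half of its travel, about 15 mm down at the pad; never push it to the bottom, which vents the line), and finish while still holding it there with the fingers. Leave the blank cover and everything else on the bench where it is.

Things in the scene. Friction and masses are not known exactly. Their poses are not given: they have to be found in the camera images.
- cover: Loose steel-grey metal cover plate, 66 (x) x 120 (y) x 10 (z) mm, 0.3 kg, flat on the bench at the start; two 16 mm through holes at y = -42, +42. Grey bridge handle over its centre: bar 14 (x) x 40 (y) x 12 (z) mm, its middle 41 mm above the underside, on 12 mm posts at y = -13, +13; pinch the bar along x. Origin: centre of the underside, z up. It fits either way round.
- station: Leak-check station: fixed aluminium block 84 (x) x 160 (y) x 24 (z) mm, two upright dark steel pins on top at y = -42, +42, 14 mm thick, standing 24 mm above the block, the upper 9 mm tapered to 6 mm; a flat rubber ring lies flush between them. Origin: centre of the underside, on the bench; z up. The cover's long side lies along its y.
- seat (a point): Point in the middle of the station block's top face, halfway between the pins, 24 mm above the bench; axes as the station's. When the cover is home its origin lies here.
- valve: Purge valve, fixed: steel foot 150 (x) x 70 (y) x 10 (z) mm, grey block with two ears (69 mm high) at its +x end, a flat steel lever between the ears, hinged at x = 50, z = 60 mm. The lever points along -x, sloping up to its end at rest, with a square grey plastic pad 36 x 36 x 12 mm there. Origin: centre of the foot's underside; z up.
- lever_pad (a point): Middle of the top face of the square pad at the lever's free end, about 83 mm above the bench at rest and 100 mm horizontally from the hinge; it moves with the lever. Press here, straight down.
- lever (a joint): Angle of the purge lever in rad: 0 at rest (raised), grows as the pad is pressed down, 0.15 = middle position (lever level, pad 15 mm below rest), 0.30 = bottom stop (pad 30 mm down). It springs back to 0 when released: at the pad about 4 N to start it, 8 N at the middle, 12 N at the bottom.
- blank: Bystander: blank cover, same size, material and handle as the drilled cover but without holes. Origin: centre of the underside.
- vial1: Bystander: upright glass vial with aluminium cap, 23 mm in diameter, 75 mm high, standing among the other things; origin at the centre of its foot.
- vial2: Bystander: a vial like vial1.
- vial3: Bystander: a vial like vial1.
- jar: Bystander: small jar with lid, 60 mm in diameter, 60 mm high, at the far side of the bench.
- beaker: Bystander: glass beaker, 70 mm in diameter, 80 mm high, at the far side of the bench.
- wrench: Bystander: open-ended wrench, 150 mm long, lying on the bench close to the robot.
- driver: Bystander: screwdriver, 180 mm long, lying at the far side of the bench.

How it is judged:
By the outcome, as a careful person would: the job done as asked, in the order asked, and still so for the second after the job is handed in, while the arm keeps its last pose, push and grip.
It also fails if it takes over 51 s, if anything falls off the work surface, if the arm or the gripper's body presses on something with over 40 N, if the wrist force passes 120 N, or if a joint passes its speed limit or range.

## Working session

There is one attempt and no reset: what is moved stays moved. The work goes in short steps, Python scripts to look and compute and a tool call to move; the robot and the scene stay as the last step left them, time stands still between calls to the robot, and variables do not carry over. Pictures are saved under pics/ and viewed, at most 10 in all, crops included, and the job is handed in when it is done.

```bash
ls; mkdir -p pics
```

Run:
```python
from bench import ctrl
import cv2,json,numpy as np
o=ctrl.get_obs();print(o)
for n in("top","scene"):
    p=ctrl.camera_params(n);print(n,p)
    cv2.imwrite(f"pics/{n}0.png",ctrl.camera(n))
print(ctrl.camera_params("wrist"))
```

```text
bench.py
pics
{'time_s': 0.0, 'q': array([ 1.01872746e+00,  1.81557462e-01,  1.60797597e+00, -5.71907156e-06,
        1.35382243e+00, -2.06290982e-01]), 'dq': array([-0.00077585,  0.00032608,  0.00186135, -0.00095398,  0.00241836,
        0.00122568]), 'joint_efforts': array([-3.72942495e-04, -4.44882631e+01, -3.51325822e+01, -3.40746683e-04,
        9.24671913e-03,  5.12554095e-05]), 'eef_pos': array([0.19457221, 0.54049978, 0.23039041]), 'eef_rot': array([-3.23739952e-04,  1.72028263e-01,  9.85091620e-01, -8.20016133e-04]), 'wrist_force': array([ 0.44356042, -0.60622912, -0.41550272]), 'torque': array([-0.01406438,  0.0035743 , -0.00288878]), 'grasp_force': 0.0, 'opening': 0.9984896980206378}
top {'fovy': 55.23927595318392, 'cx': 316.6341053803011, 'cy': 232.61760306202507, 'view': array([[-0.00855948, -0.99978562, -0.01885311,  0.00284671],
       [ 0.99535759, -0.01032601,  0.09569035, -0.58279646],
       [-0.09586452, -0.01794652,  0.99523259, -1.11021418],
       [ 0.        ,  0.        ,  0.        ,  1.        ]])}
scene {'fovy': 43.79863279989381, 'cx': 321.78416068664797, 'cy': 234.36516477053627, 'view': array([[ 0.05779367,  0.99828331,  0.00950345, -0.03524945],
       [-0.68317547,  0.03260618,  0.72952595,  0.34832811],
       [ 0.72796371, -0.04865451,  0.6838871 , -1.62172317],
       [ 0.        ,  0.        ,  0.        ,  1.        ]])}
{'fovy': 66.6841411884593, 'cx': 328.62370258752736, 'cy': 241.1504004999584, 'view': array([[ 0.33953237,  0.94059154, -0.00230675, -0.57371434],
       [-0.89598323,  0.32268151, -0.30510768,  0.03865493],
       [-0.28623735,  0.10566074,  0.95231507, -0.38143834],
       [ 0.        ,  0.        ,  0.        ,  1.        ]])}
```

View pics/top0.png

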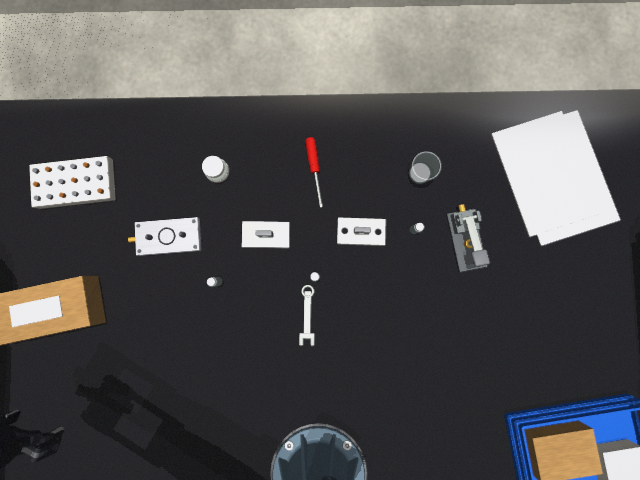

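View pics/scene0.png

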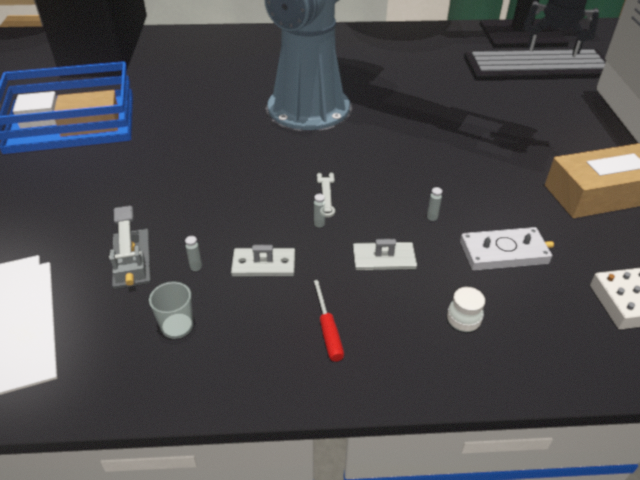

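Top view: drilled cover with its handle at (361,231), blank at (265,234), station at (167,237), valve at (468,240) with its pad end towards about (480,262), vials at (214,282), (315,276) and (419,227). In the scene view the cover is at (263,260), the station at (506,247) and the valve at (128,250).

Create h.py:
```python
import numpy as np,cv2
from bench import ctrl
def ray(p,u,v):
    f=240/np.tan(np.radians(p["fovy"]/2)); V=p["view"];R=V[:3,:3]
    d=R.T@np.array([(u-p["cx"])/f,-(v-p["cy"])/f,-1.]); return -R.T@V[:3,3],d/np.linalg.norm(d)
def plane(p,uv,z):
    o,d=ray(p,*uv); return o+d*(z-o[2])/d[2]
def proj(p,X):
    f=240/np.tan(np.radians(p["fovy"]/2));c=p["view"]@np.append(X,1);return np.array([p["cx"]-f*c[0]/c[2],p["cy"]+f*c[1]/c[2]])
def tri(ps,uvs):
    A=np.zeros((3,3));b=np.zeros(3);L=[]
    for p,uv in zip(ps,uvs):
        o,d=ray(p,*uv);M=np.eye(3)-np.outer(d,d);A+=M;b+=M@o;L.append((o,M))
    X=np.linalg.solve(A,b);return X,max(np.linalg.norm(M@(X-o)) for o,M in L)
```

Run:
```python
import cv2,numpy as np
t=cv2.imread("pics/top0.png");s=cv2.imread("pics/scene0.png")
def c(i,x,y,w,h,k): return cv2.resize(i[y:y+h,x:x+w],(400,300),interpolation=cv2.INTER_CUBIC)
cv2.imwrite("pics/z1.png",np.vstack([np.hstack([c(t,321,201,80,60,5),c(t,127,207,80,60,5)]),np.hstack([c(t,428,200,80,60,5),c(s,223,230,80,60,5)])]))
def blobs(i,x,y,w,h,lo,hi,amin):
    g=cv2.cvtColor(i,6)[y:y+h,x:x+w];m=((g>=lo)&(g<=hi)).astype('uint8')
    n,_,st,ce=cv2.connectedComponentsWithStats(m)
    for k in range(1,n):
        if st[k,4]>=amin: print((ce[k]+[x,y]).round(1),st[k].tolist())
print("cover dark");blobs(t,338,219,47,25,0,140,6)
print("scene");blobs(s,234,243,61,33,0,140,6)
print("white");blobs(t,325,205,75,55,170,255,50)
print("st");blobs(t,137,220,62,34,0,150,6)
```

```text
cover dark
[344.4 230.5] [4, 9, 6, 6, 31]
[360.3 231.8] [16, 9, 16, 6, 37]
[377.5 231.4] [37, 10, 6, 6, 31]
scene
[263.6 248.9] [0, 0, 61, 19, 449]
[241.6 260.4] [5, 16, 6, 4, 21]
[284.4 260.4] [48, 16, 6, 4, 21]
[267.5 273.6] [0, 17, 61, 16, 151]
white
[360.9 230.9] [12, 13, 49, 27, 1062]
st
[145.2 220.3] [0, 0, 21, 2, 30]
[193.2 221. ] [55, 0, 4, 3, 10]
[198. 227.] [61, 0, 1, 15, 15]
[138. 225.] [0, 4, 3, 3, 9]
[166.  235.7] [21, 7, 18, 18, 83]
[182.2 234.3] [42, 12, 7, 6, 35]
[148.6 236.7] [8, 14, 8, 6, 37]
[194.7 246.4] [56, 25, 4, 4, 10]
[138.9 250.7] [1, 29, 3, 4, 9]
[183.  252.2] [21, 30, 41, 4, 90]
```

View pics/z1.png

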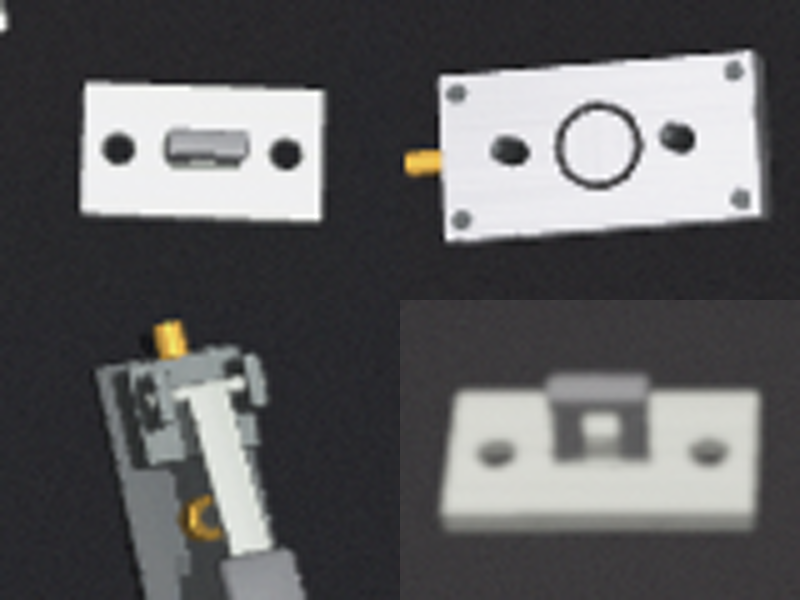

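Crops: clear round holes in the cover, bar between them; station with ring and two pins; valve lever sloping to the pad at around top (478,258).

Create m.py:
```python
from h import *
T=ctrl.camera_params("top");S=ctrl.camera_params("scene")
t=cv2.imread("pics/top0.png");s=cv2.imread("pics/scene0.png")
def rect(i,x,y,w,h,lo,hi=255):
    g=cv2.cvtColor(i,6)[y:y+h,x:x+w];m=((g>=lo)&(g<=hi)).astype('uint8')
    cs=max(cv2.findContours(m,0,1)[0],key=cv2.contourArea);h=cv2.convexHull(cs)+np.array([x,y])
    e=0.5
    while len(q:=cv2.approxPolyDP(h,e,True))>4:e+=.3
    M=cv2.moments(h);return q[:,0],np.array([M['m10']/M['m00'],M['m01']/M['m00']])
np.set_printoptions(precision=4,suppress=True)
ht=[(344.4,230.5),(377.5,231.4)];hs=[(284.4,260.4),(241.6,260.4)]
print("holes tri",*[tri([T,S],[a,b]) for a,b in zip(ht,hs)]); print("holes z.01",*[plane(T,a,.01) for a in ht],*[plane(S,a,.01) for a in hs])
q,c=rect(t,325,205,75,55,170);print("cover top",q.tolist(),c,plane(T,c,.01))
q,c=rect(t,129,210,80,50,170);print("station",q.tolist(),c,plane(T,c,.024),[plane(T,x,.024)[:2] for x in q])
qs,cs=rect(s,455,222,100,50,185);print("station scene",qs.tolist(),cs,plane(S,cs,.024),tri([T,S],[c,cs]))
print("ring",plane(T,(166.5,235.5),.024))
# bar top: scene bright top strip of bar, top bar
def lst(i,x,y,w,h,lo,hi):
    g=cv2.cvtColor(i,6)[y:y+h,x:x+w];m=((g>=lo)&(g<=hi)).astype('uint8')
    n,_,st,ce=cv2.connectedComponentsWithStats(m)
    for k in range(1,n):
        if st[k,4]>=10: print((ce[k]+[x,y]).round(1),(st[k][:4]+[x,y,0,0]).tolist(),st[k,4])
print("bar t");lst(t,350,222,22,16,100,200)
print("pad t");lst(t,465,245,35,30,95,150)
print("pad s");lst(s,105,200,35,30,85,150)
```

```bash
python3 m.py
```

Run:
```python
import cv2,numpy as np
t=cv2.imread("pics/top0.png");s=cv2.imread("pics/scene0.png")
c=lambda i,x,y:cv2.resize(i[y:y+45,x:x+60],(400,300),interpolation=0)
cv2.imwrite("pics/z2.png",np.hstack([c(t,442,232),c(s,98,200)]))
```

```text
holes tri (array([ 0.5895, -0.0728,  0.007 ]), np.float64(0.00034650171721210056)) (array([ 0.5862, -0.1567,  0.0078]), np.float64(0.000990514374768649))
holes z.01 [ 0.5892 -0.0723  0.01  ] [ 0.586  -0.1555  0.01  ] [ 0.5924 -0.0731  0.01  ] [ 0.5883 -0.1575  0.01  ]
cover top [[384, 219], [384, 244], [337, 242], [338, 218]] [360.991  230.9414] [ 0.5876 -0.114   0.01  ]
station [[197, 220], [198, 249], [136, 254], [135, 222]] [164.8382 235.8863] [0.5789 0.3776 0.024 ] [array([0.6181, 0.2973]), array([0.5452, 0.2936]), array([0.5342, 0.4491]), array([0.6147, 0.454 ])]
station scene [[550, 255], [475, 262], [463, 234], [535, 228]] [507.0941 244.7922] [0.584  0.3739 0.024 ] (array([0.5791, 0.3778, 0.0194]), np.float64(0.0013957794925923434))
ring [0.5798 0.3735 0.024 ]
bar t
[361.9 230.1] [353, 227, 18, 8] 117
pad t
[468.8 245.9] [466, 245, 6, 3] 12
[479.6 258.3] [465, 247, 25, 24] 203
pad s
[123.1 214.9] [113, 205, 20, 25] 144
```

View pics/z2.png

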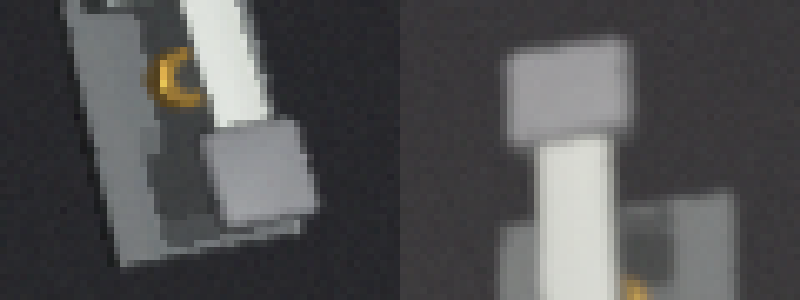

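Add to h.py:
```python
from scipy.spatial.transform import Rotation as Ro
np.set_printoptions(precision=4,suppress=True)
def pose():
    o=ctrl.get_obs();q=o["eef_rot"];return o["eef_pos"],Ro.from_quat([q[1],q[2],q[3],q[0]])
def delta(X,phi):
    """phi: world angle of tool y axis, tool z down"""
    p,R=pose();y=np.array([np.cos(phi),np.sin(phi),0]);z=np.array([0,0,-1.]);Rt=Ro.from_matrix(np.c_[np.cross(y,z),y,z])
    print("d",R.inv().apply(np.array(X)-p),"rv",(R.inv()*Rt).as_rotvec())
```

Run:
```python
from h import *
W=ctrl.camera_params("wrist");p,R=pose();V=W["view"];c=-V[:3,:3].T@V[:3,3]
print("cam in tool",R.inv().apply(c-p),"axis",R.inv().apply(-V[2,:3]),"right",R.inv().apply(V[0,:3]))
phi=.071
delta([.58,.375,.23],phi)
```

```text
cam in tool [ 0.0792 -0.0001 -0.1432] axis [-0.3054 -0.0009  0.9522] right [-0.0006  1.      0.0008]
d [-0.4187 -0.0251  0.0004] rv [-0.0015  0.0006  1.154 ]
```

Call:
inch_along:
  increments: [-0.06,-0.004,0.01,0,0,0.165,1,-0.12,-0.008,0.02,0,0,0.33,1,-0.18,-0.012,0.03,0,0,0.5,1,-0.24,-0.016,0.04,0,0,0.66,1,-0.3,-0.02,0.05,0,0,0.83,1,-0.36,-0.024,0.06,0,0,1.0,1,-0.419,-0.025,0.07,0,0,1.154,1,-0.419,-0.025,0.07,0,0,1.154,1,-0.419,-0.025,0.07,0,0,1.154,1]

```text
time_s: 1.23
eef_pos: [0.5801, 0.3751, 0.1603]
eef_rot: [-0.001, 0.682, 0.732, -0.001]
wrist_force: [0.4, 0.5, -0.1]
opening: 1.001
grasp_force: 0.0
```

Run:
```python
from h import *
import pickle
W=ctrl.camera_params("wrist");i=ctrl.camera("wrist");cv2.imwrite("pics/w1.png",i);pickle.dump((W,pose()[0]),open("w1.pkl","wb"))
delta([.589,-.115,.16],-.039)
```

```text
d [-0.4902 -0.026   0.0009] rv [-0.0013  0.0001  0.1112]
```

View pics/w1.png

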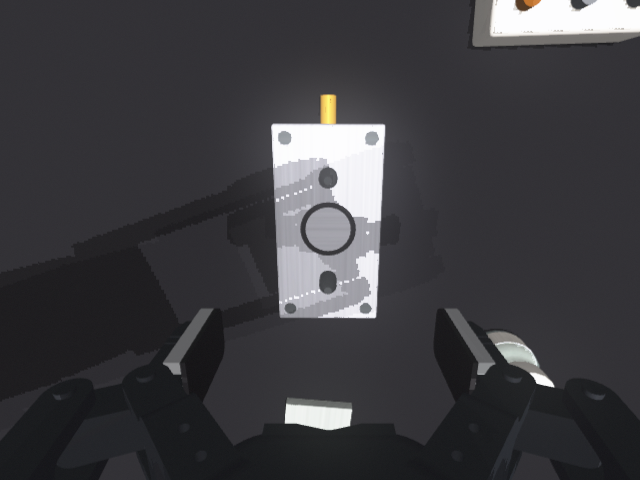

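Wrist view over the station: ring at about (328,229), pins at (328,178) and (328,281), screws at (285,138), (372,138), (290,308), (366,308). The block is aligned with the image.

Call:
inch_along:
  increments: [-0.06,-0.003,0,0,0,0.014,1,-0.12,-0.006,0,0,0,0.028,1,-0.18,-0.01,0,0,0,0.042,1,-0.24,-0.013,0,0,0,0.056,1,-0.3,-0.016,0,0,0,0.07,1,-0.36,-0.02,0,0,0,0.084,1,-0.42,-0.023,0,0,0,0.1,1,-0.48,-0.026,0,0,0,0.111,1,-0.49,-0.026,0,0,0,0.111,1,-0.49,-0.026,0,0,0,0.111,1]

```text
time_s: 2.52
eef_pos: [0.5893, -0.1143, 0.1617]
eef_rot: [-0.0, 0.721, 0.693, 0.0]
wrist_force: [-0.9, 1.1, -0.8]
opening: 1.0
grasp_force: 0.0
```

Run:
```python
from h import *
import pickle
W=ctrl.camera_params("wrist");i=ctrl.camera("wrist");cv2.imwrite("pics/w2.png",i);pickle.dump((W,pose()[0]),open("w2.pkl","wb"))
j=cv2.imread("pics/w1.png");cv2.imwrite("pics/z3.png",np.hstack([i[90:390,150:550],cv2.resize(j[140:320,250:410],(400,300)) if 0 else j[90:390,130:530]]))
W1=pickle.load(open("w1.pkl","rb"))[0]
print("ring/screws/pin base")
for u in[(328,229),(285,138),(372,138),(290,308),(366,308)]:print(u,plane(W1,u,.024))
g=cv2.cvtColor(j,6)
for (x,y,w,h) in[(310,160,36,36),(310,264,36,36),(296,198,66,62),(276,130,18,18),(363,130,18,18),(282,300,17,16),(358,300,17,16)]:
    c=g[y:y+h,x:x+w];m=(c<0.62*np.median(c)).astype('uint8');n,_,st,ce=cv2.connectedComponentsWithStats(m);k=1+np.argmax(st[1:,4]);print(ce[k]+[x,y],(st[k,:2]+st[k,2:4]/2+[x,y]-.5),st[k])
```

```text
ring/screws/pin base
(328, 229) [0.5784 0.3738 0.024 ]
(285, 138) [0.5419 0.4412 0.024 ]
(372, 138) [0.6059 0.4457 0.024 ]
(290, 308) [0.5509 0.3014 0.024 ]
(366, 308) [0.6157 0.306  0.024 ]
[327.476  177.5342] [327.5 177. ] [  9   7  18  21 292]
[327.5048 281.6527] [327.5 281.5] [  9   7  18  22 311]
[327.4345 228.302 ] [327.5 228.5] [  4   5  56  52 702]Traceback (most recent call last):
  File "<stdin>", line 10, in <module>
    return _wrapfunc(a, 'argmax', axis=axis, out=out, **kwds)
    return bound(*args, **kwds)
ValueError: attempt to get argmax of an empty sequence
```

View pics/w2.png

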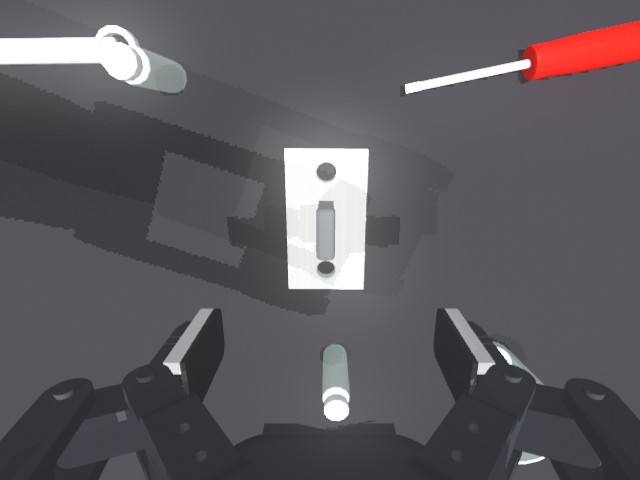

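Cover under the wrist camera: holes at about (326,171) and (326,268), bar at (326,233). It is aligned with the image, and a vial stands just beyond its near end at (335,410).

Run:
```python
from h import *
import pickle
T=ctrl.camera_params("top");S=ctrl.camera_params("scene")
W1=pickle.load(open("w1.pkl","rb"))[0];W2=pickle.load(open("w2.pkl","rb"))[0]
i=cv2.imread("pics/w2.png");g=cv2.cvtColor(i,6)
def b(x,y,w,h,lo,hi):
    c=g[y:y+h,x:x+w];m=((c<hi)&(c>=lo)).astype('uint8');n,_,st,ce=cv2.connectedComponentsWithStats(m);k=1+np.argmax(st[1:,4]);print(st[k]);return ce[k]+[x,y]
h1=b(312,160,28,24,0,110);h2=b(312,261,28,16,0,110);bar=b(308,206,36,56,100,185)
print(h1,h2,bar)
# white plate
m=(g[140:300,270:385]>190).astype('uint8');c=max(cv2.findContours(m,0,1)[0],key=cv2.contourArea)+np.array([270,140]);r=cv2.minAreaRect(c);print("plate",r)
P=[plane(W2,u,.01) for u in(h1,h2)];print("holes",P,"mid",(P[0]+P[1])/2,"dist",np.linalg.norm(P[0]-P[1]))
d=P[0]-P[1];print("yaw",np.arctan2(-d[0],d[1]))
print("plate c",plane(W2,r[0],.01),"bar@.047",plane(W2,bar,.047))
print("hole tri",tri([T,W2],[(344.4,230.5),h1]),tri([S,W2],[(284.4,260.4),h1]))
print("bar tri",tri([T,W2],[(361.9,229.9),bar]))
print("ring tri",tri([T,W1],[(166.5,235.5),(327.5,228.5)]),plane(W1,(327.5,228.5),.024))
A=[plane(W1,u,.03) for u in((327.5,177),(327.5,281.5))];d=A[0]-A[1];print("pin yaw",np.arctan2(-d[0],d[1]),(A[0]+A[1])/2)
X=(P[0]+P[1])/2;delta([X[0],X[1],.022],np.arctan2(-(P[0]-P[1])[0],(P[0]-P[1])[1]))
```

```text
Traceback (most recent call last):
ValueError: attempt to get argmax of an empty sequence
```

Create c.py:
```python
from h import *
import pickle
T=ctrl.camera_params("top");S=ctrl.camera_params("scene")
W1=pickle.load(open("w1.pkl","rb"))[0];W2=pickle.load(open("w2.pkl","rb"))[0]
i=cv2.imread("pics/w2.png");g=cv2.cvtColor(i,6)
print(g[160:184:3,326],g[200:280:5,326])
def b(x,y,w,h,lo,hi):
    c=g[y:y+h,x:x+w];m=((c<hi)&(c>=lo)).astype('uint8');n,_,st,ce=cv2.connectedComponentsWithStats(m);k=1+np.argmax(st[1:,4]);print(st[k]);return ce[k]+[x,y]
h1=b(312,160,28,24,0,180);h2=b(312,261,28,16,0,180);bar=b(308,209,36,52,0,190)
print(h1,h2,bar)
m=(g[140:300,270:385]>190).astype('uint8');c=max(cv2.findContours(m,0,1)[0],key=cv2.contourArea)+np.array([270,140]);r=cv2.minAreaRect(c);print("plate",r)
P=[plane(W2,u,.01) for u in(h1,h2)];print("holes",P,"mid",(P[0]+P[1])/2,"dist",np.linalg.norm(P[0]-P[1]))
d=P[0]-P[1];print("yaw",np.arctan2(-d[0],d[1]))
print("plate c",plane(W2,r[0],.01),"bar@.047",plane(W2,bar,.047))
print("hole tri",tri([T,W2],[(344.4,230.5),h1]),tri([S,W2],[(284.4,260.4),h1]))
print("bar tri",tri([T,W2],[(361.9,229.9),bar]))
print("ring tri",tri([T,W1],[(166.5,235.5),(327.5,228.5)]),plane(W1,(327.5,228.5),.024))
A=[plane(W1,u,.03) for u in((327.5,177),(327.5,281.5))];d=A[0]-A[1];print("pin yaw",np.arctan2(-d[0],d[1]),(A[0]+A[1])/2)
X=(P[0]+P[1])/2;delta([X[0],X[1],.022],np.arctan2(-(P[0]-P[1])[0],(P[0]-P[1])[1]))
```

```bash
python3 c.py
```

```text
[255 131 130 131 118 117 117 201] [224 140 163 180 178 177 176 175 175 175 174 172 172  91  90 179]
[  4   3  20  18 277]
[  5   0  18  16 224]
[  8   0  19  52 957]
[325.8412 171.4838] [325.3884 268.3795] [325.0648 233.8213]
plate ((326.0, 218.5), (141.0, 84.0), 90.0)
holes [array([ 0.5878, -0.0721,  0.01  ]), array([ 0.5839, -0.1554,  0.01  ])] mid [ 0.5858 -0.1137  0.01  ] dist 0.08342711660419
yaw -0.04731387183951078
plate c [ 0.5863 -0.1108  0.01  ] bar@.047 [ 0.5858 -0.113   0.047 ]
hole tri (array([ 0.5882, -0.0716,  0.0169]), np.float64(0.0004992789725057266)) (array([ 0.5877, -0.0729,  0.0052]), np.float64(0.0002745894694308747))
bar tri (array([ 0.5861, -0.1132,  0.0472]), np.float64(0.0004004583106157362))
ring tri (array([0.5789, 0.3738, 0.0232]), np.float64(0.0009604425560392506)) [0.578  0.3742 0.024 ]
pin yaw 0.06947882561905981 [0.5781 0.3733 0.03  ]
d [-0.0005 -0.0034  0.1395] rv [ 0.     -0.0006  0.0088]
```

Call:
inch_along:
  increments: [0,-0.0034,0.045,0,0,0.004,1,0,-0.0034,0.09,0,0,0.004,1,0,-0.0034,0.12,0,0,0.004,1,0,-0.0034,0.139,0,0,0.004,1,0,-0.0034,0.139,0,0,0.004,1,0,-0.0034,0.139,0,0,0.004,0,0,-0.0034,0.139,0,0,0.004,0,0,-0.0034,0.139,0,0,0.004,0,0,-0.0034,0.139,0,0,0.004,0,0,-0.0034,0.139,0,0,0.004,0]

```text
time_s: 3.82
eef_pos: [0.5865, -0.1153, 0.0229]
eef_rot: [0.001, 0.723, 0.691, 0.0]
wrist_force: [-0.6, 0.0, 3.0]
opening: 0.151
grasp_force: 59.1
```

Call:
inch_along:
  increments: [0,0,-0.01,0,0,0,0,0,0,-0.03,0,0,0,0,0,0,-0.06,0,0,0,0,0,0,-0.1,0,0,0,0,0,0,-0.138,0,0,0,0,0,0,-0.138,0,0,0,0,0,0,-0.138,0,0,0,0]

```text
time_s: 4.7
eef_pos: [0.5853, -0.1147, 0.1596]
eef_rot: [-0.001, 0.722, 0.691, -0.0]
wrist_force: [-0.5, 0.2, -4.4]
opening: 0.148
grasp_force: 58.8
```

Run:
```python
from h import *
import pickle
W=ctrl.camera_params("wrist");i=ctrl.camera("wrist");cv2.imwrite("pics/w3.png",i);pickle.dump((W,)+pose(),open("w3.pkl","wb"))
delta([.578,.372,.16],.070);print(ctrl.get_obs()["opening"],ctrl.get_obs()["wrist_force"])
```

```text
d [ 0.4858 -0.0282 -0.0008] rv [-0.0028 -0.0012 -0.114 ]
0.15032447902502777 [-0.6265 -1.2048 -3.6317]
```

View pics/w3.png

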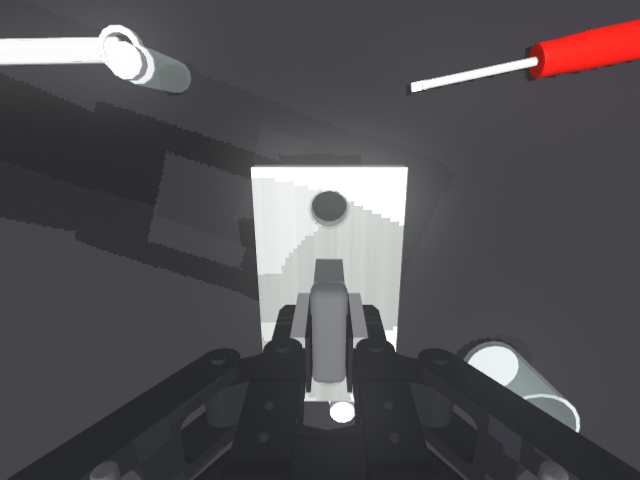

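The cover is held level and square: hole at about (329,206), plate far edge row 167 from col 252 to 407.

Run:
```python
from h import *
import pickle
W,p,R=pickle.load(open("w3.pkl","rb"))
g=cv2.cvtColor(cv2.imread("pics/w3.png"),6)
print(g[206,305:355:3],g[182:234:3,329])
x,y,w,h=300,180,60,52
m=(g[y:y+h,x:x+w]<185).astype('uint8');n,_,st,ce=cv2.connectedComponentsWithStats(m);k=1+np.argmax(st[1:,4]);print(st[k],ce[k]+[x,y])
u=ce[k]+[x,y]
for z in(.1467,):
    X=plane(W,u,z);print("hole tool",R.inv().apply(X-p))
    for e in((252,166.5),(407,166.5)):print("corner tool",R.inv().apply(plane(W,e,z)-p))
for c in np.array([255,260]):pass
m=(g[150:260,230:430]>150).astype('uint8')
for r in(5+20,40,60,80):
    c=np.flatnonzero(m[r])+230;print(r+150,c.min(),c.max(),[R.inv().apply(plane(W,(k,r+150),.1467)-p) for k in(c.min(),c.max())])
```

```text
[237 231 163  93  94  96  95  96  96  97  97  97  98  98 178 213 212] [255 255 255 119  99  99  98  97  96  95  94  93  92 124 152 186 205 205]
[  11   11   37   36 1062] [328.9802 208.3051]
hole tool [ 0.0431 -0.0003  0.012 ]
corner tool [ 0.0611 -0.0328  0.0121]
corner tool [0.0611 0.0326 0.0119]
175 251 407 [array([ 0.0576, -0.0334,  0.0121]), array([0.0575, 0.0329, 0.0119])]
190 252 406 [array([ 0.0512, -0.0334,  0.0121]), array([0.0511, 0.0328, 0.0119])]
210 253 404 [array([ 0.0424, -0.0335,  0.0121]), array([0.0423, 0.0325, 0.0119])]
230 255 403 [array([ 0.0333, -0.0332,  0.0121]), array([0.0332, 0.0327, 0.0119])]
```

Call:
inch_along:
  increments: [0.03,-0.002,0,0,0,-0.007,0,0.085,-0.005,0,0,0,-0.02,0,0.145,-0.008,0,0,0,-0.034,0,0.205,-0.012,0,0,0,-0.048,0,0.265,-0.015,0,-0.001,0,-0.062,0,0.325,-0.019,0,-0.002,-0.001,-0.076,0,0.385,-0.022,0,-0.002,-0.001,-0.09,0,0.44,-0.025,0,-0.002,-0.001,-0.104,0,0.475,-0.027,0,-0.002,-0.001,-0.112,0,0.4865,-0.0277,0,-0.002,-0.001,-0.114,0]

```text
time_s: 6.0
eef_pos: [0.5778, 0.374, 0.1574]
eef_rot: [0.0, 0.681, 0.732, -0.002]
wrist_force: [1.3, 0.0, -3.9]
opening: 0.151
grasp_force: 58.8
```

Call:
inch_along:
  increments: [0,0,0.03,0,0,0,0,0,0,0.06,0,0,0,0,0,0,0.075,0,0,0,0,0,0,0.075,0,0,0,0,0,0,0.075,0,0,0,0]

```text
time_s: 6.62
eef_pos: [0.5809, 0.3721, 0.0865]
eef_rot: [0.001, 0.682, 0.731, 0.001]
wrist_force: [-0.1, -0.0, -2.3]
opening: 0.149
grasp_force: 58.8
```

Run:
```python
from h import *
import pickle
delta([.5785,.3727,.08],.070)
W=ctrl.camera_params("wrist");i=ctrl.camera("wrist");cv2.imwrite("pics/w4.png",i);pickle.dump((W,)+pose(),open("w4.pkl","wb"))
s=ctrl.camera("scene");cv2.imwrite("pics/s4.png",s)
cv2.imwrite("pics/z4.png",np.hstack([cv2.resize(i[130:350,230:430],(400,440)),cv2.resize(s[195:283,455:535],(400,440),interpolation=2)]))
```

```text
d [ 0.0007 -0.0023  0.0065] rv [ 0.0036  0.0006 -0.0004]
```

View pics/z4.png

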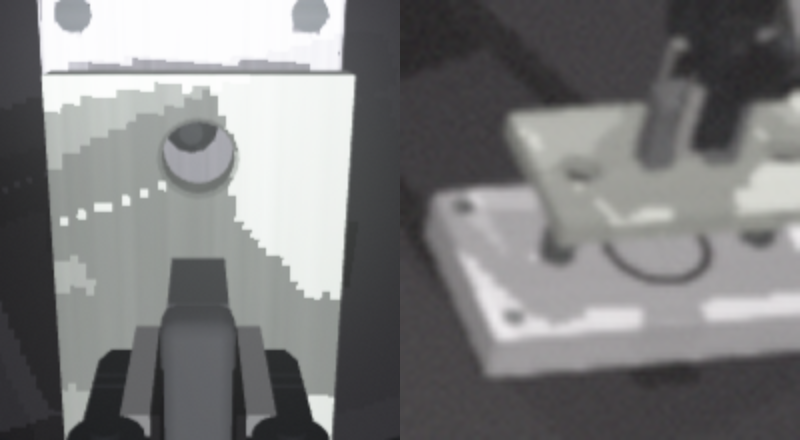

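Hole at about (329,208) in the full wrist image, with the pin tip showing in its upper part at about (327,196), slightly left. Screws at (266,137) and (385,137). I'll quantify this.

Run:
```python
from h import *
import pickle
W,p,R=pickle.load(open("w4.pkl","rb"))
i=cv2.imread("pics/w4.png");g=cv2.cvtColor(i,6)
print(p,pose()[0])
def blob(x,y,w,h,t):
    m=(g[y:y+h,x:x+w]<t).astype('uint8');n,_,st,ce=cv2.connectedComponentsWithStats(m);k=1+np.argmax(st[1:,4]);print(st[k]);return ce[k]+[x,y]
s1=blob(254,131,25,20,150);s2=blob(373,131,25,20,150);print(s1,s2)
f=lambda u,z:R.inv().apply(plane(W,u,z)-p)
print("screws tool",f(s1,.024),f(s2,.024))
zt=p[2]-.0125
cols=[(c.min()+230,c.max()+230) for r in(180,200,220,240,260) for c in[np.flatnonzero(g[r,230:430]>110)]];print(cols)
hl=cv2.resize(g[180:235,300:360],None,fx=9,fy=9,interpolation=2);cv2.imwrite("pics/z5.png",hl)
for r in(196,208,216):print(r,g[r,306:352].tolist())
print("hole tool",f((329.5,208),zt),"px1mm",f((330.5,208),zt)[1]-f((329.5,208),zt)[1])
```

```text
[0.5811 0.3724 0.0869] [0.581  0.3724 0.087 ]
[20  1  1  1  1]Traceback (most recent call last):
  File "<stdin>", line 8, in <module>
  File "<stdin>", line 7, in blob
    return _wrapfunc(a, 'argmax', axis=axis, out=out, **kwds)
    return bound(*args, **kwds)
ValueError: attempt to get argmax of an empty sequence
```

Run:
```python
from h import *
import pickle
W,p,R=pickle.load(open("w4.pkl","rb"))
i=cv2.imread("pics/w4.png");g=cv2.cvtColor(i,6)
f=lambda u,z:R.inv().apply(plane(W,u,z)-p)
def blob(x,y,w,h):
    c=g[y:y+h,x:x+w];t=(int(c.max())+int(c.min()))/2;m=(c<t).astype('uint8');n,_,st,ce=cv2.connectedComponentsWithStats(m);k=1+np.argmax(st[1:,4]);print(t,st[k]);return ce[k]+[x,y]
s1=blob(254,126,24,22);s2=blob(374,126,24,22);print(s1,s2,"screws tool",f(s1,.024),f(s2,.024))
for r in range(188,228,3):print(r,g[r,308:352:1].tolist())
```

```text
198.0 [  3   1  19  19 277]
205.5 [  2   2  19  19 278]
[265.8051 136.1986] [384.4281 136.8417] screws tool [ 0.072  -0.0352  0.0628] [0.0716 0.0291 0.0631]
188 [162, 161, 161, 161, 162, 164, 166, 166, 167, 166, 166, 166, 166, 166, 165, 165, 165, 162, 160, 159, 159, 158, 160, 162, 163, 165, 163, 161, 164, 165, 167, 168, 168, 168, 167, 242, 246, 247, 247, 247, 246, 246, 246, 246]
191 [161, 160, 161, 160, 161, 163, 164, 166, 166, 166, 161, 151, 150, 142, 136, 133, 130, 122, 115, 114, 112, 102, 106, 115, 115, 115, 126, 134, 137, 143, 151, 160, 165, 167, 167, 242, 246, 246, 246, 246, 246, 246, 245, 246]
194 [161, 161, 160, 159, 161, 162, 158, 150, 142, 132, 109, 92, 98, 102, 102, 102, 103, 103, 103, 103, 103, 103, 102, 93, 90, 90, 89, 88, 89, 89, 109, 156, 152, 143, 185, 225, 245, 246, 246, 246, 246, 245, 245, 245]
197 [160, 159, 159, 157, 148, 140, 131, 97, 86, 86, 87, 92, 100, 101, 102, 101, 101, 101, 102, 102, 102, 103, 103, 94, 89, 89, 89, 88, 89, 94, 165, 170, 170, 170, 170, 150, 143, 150, 162, 241, 245, 245, 245, 245]
200 [160, 159, 151, 139, 140, 162, 143, 103, 85, 83, 83, 84, 86,
[... 1456 characters left out ...]
 234, 242, 242, 242, 243]
221 [155, 231, 237, 236, 229, 159, 142, 138, 123, 115, 111, 111, 111, 112, 112, 113, 121, 122, 130, 140, 140, 141, 142, 135, 134, 124, 116, 114, 114, 114, 114, 114, 114, 120, 138, 143, 146, 227, 242, 242, 242, 242, 242, 243]
224 [155, 214, 220, 219, 235, 173, 157, 153, 147, 144, 144, 140, 131, 123, 118, 115, 115, 115, 115, 116, 115, 115, 114, 114, 114, 114, 113, 119, 119, 123, 133, 145, 146, 148, 152, 159, 237, 242, 242, 242, 242, 241, 242, 243]
227 [155, 154, 155, 154, 155, 157, 159, 159, 160, 159, 159, 157, 152, 149, 146, 143, 142, 141, 141, 141, 141, 141, 141, 141, 143, 142, 143, 143, 145, 149, 157, 162, 162, 162, 162, 161, 221, 226, 226, 226, 240, 241, 242, 242]
```

Call:
inch_along:
  increments: [0.0007,-0.0026,0,0.003,0,0,0,0.0007,-0.0026,0.005,0.003,0,0,0,0.0007,-0.0026,0.01,0.003,0,0,0,0.0007,-0.0026,0.01,0.003,0,0,0,0.0007,-0.0026,0.01,0.003,0,0,0]

```text
time_s: 7.35
eef_pos: [0.5773, 0.3726, 0.0751]
eef_rot: [0.0, 0.682, 0.731, -0.001]
wrist_force: [-0.6, -0.6, -3.1]
opening: 0.147
grasp_force: 58.8
```

Run:
```python
from h import *
import pickle
delta([.5783,.3727,.0469],.070)
W=ctrl.camera_params("wrist");i=ctrl.camera("wrist");cv2.imwrite("pics/w5.png",i);p,R=pose();g=cv2.cvtColor(i,6);print(p)
f=lambda u,z:R.inv().apply(plane(W,u,z)-p)
zt=p[2]-.0125;T=round(float(0))
# project expected positions: hole rim centre and pin tip assuming seat
for n,X in(("hole",p+R.apply([.0431,-.0003,.0125])),("pin",np.array([.5783-.042*.07,.3737+.042,.048]))):print(n,proj(W,X))
for r in range(184,236,3):print(r,g[r,300:360:2].tolist())
```

```text
d [0.     0.0011 0.0282] rv [-0.0013  0.0012 -0.    ]
[0.5773 0.3727 0.0753]
hole [330.3064 209.1435]
pin [333.0458 202.2417]
184 [195, 195, 195, 196, 195, 161, 163, 186, 189, 189, 166, 167, 166, 163, 163, 165, 166, 163, 163, 167, 168, 232, 233, 246, 246, 246, 246, 246, 247, 247]
187 [185, 184, 184, 194, 194, 161, 162, 165, 166, 166, 166, 166, 165, 162, 162, 163, 166, 163, 163, 166, 169, 167, 168, 243, 246, 246, 245, 246, 247, 246]
190 [165, 161, 160, 160, 161, 161, 162, 165, 165, 166, 162, 150, 140, 130, 130, 130, 136, 137, 149, 163, 168, 167, 167, 246, 246, 245, 245, 245, 247, 246]
193 [160, 160, 160, 160, 161, 160, 161, 164, 151, 146, 109, 89, 90, 90, 91, 92, 91, 92, 93, 114, 141, 158, 167, 246, 246, 245, 245, 245, 246, 246]
196 [159, 159, 160, 159, 160, 159, 157, 140, 164, 173, 88, 87, 89, 90, 91, 93, 96, 95, 92, 92, 91, 113, 146, 166, 167, 245, 245, 245, 246, 246]
199 [158, 158, 159, 159, 159, 157, 137, 171, 170, 172, 86, 85, 86, 88
[... 1210 characters left out ...]
 115, 115, 115, 113, 113, 118, 145, 144, 157, 163, 241, 242, 242, 243, 244, 244]
226 [198, 160, 154, 155, 220, 219, 154, 158, 159, 152, 145, 143, 138, 128, 124, 127, 133, 140, 141, 147, 155, 161, 162, 162, 161, 160, 242, 243, 244, 244]
229 [239, 171, 154, 154, 154, 154, 153, 158, 159, 158, 158, 157, 155, 150, 148, 151, 153, 156, 157, 161, 161, 161, 161, 161, 161, 159, 242, 243, 244, 244]
232 [153, 152, 154, 153, 153, 154, 154, 156, 158, 158, 158, 157, 155, 154, 154, 155, 157, 155, 157, 161, 160, 160, 160, 160, 161, 196, 241, 243, 243, 243]
235 [153, 153, 154, 153, 153, 153, 153, 156, 157, 157, 156, 156, 154, 154, 154, 155, 156, 155, 157, 160, 159, 158, 161, 160, 160, 236, 241, 243, 243, 243]
```

Call:
inch_along:
  increments: [0,0.001,0,0,0,0,0,0,0.001,0.003,0,0,0,0,0,0.001,0.006,0,0,0,0,0,0.001,0.009,0,0,0,0,0,0.001,0.009,0,0,0,0]

```text
time_s: 8.02
eef_pos: [0.5779, 0.3726, 0.0657]
eef_rot: [-0.0, 0.682, 0.731, -0.001]
wrist_force: [-0.6, 0.1, -3.2]
opening: 0.149
grasp_force: 58.8
```

```bash
python3 -c "
from h import *
delta([.5783,.3727,.0469],.07)"
```

```text
d [0.0001 0.0004 0.0188] rv [-0.002   0.0014 -0.    ]
```

Call:
inch_along:
  increments: [0,0.0002,0.002,0,0,0,0,0,0.0002,0.004,0,0,0,0,0,0.0002,0.006,0,0,0,0,0,0.0002,0.008,0,0,0,0,0,0.0002,0.008,0,0,0,0]

```text
time_s: 8.65
eef_pos: [0.5783, 0.3726, 0.058]
eef_rot: [-0.0, 0.682, 0.731, -0.001]
wrist_force: [-0.1, -0.0, -3.5]
opening: 0.148
grasp_force: 58.8
```

Call:
inch_along:
  increments: [0,0,0.002,0,0,0,0,0,0,0.004,0,0,0,0,0,0,0.006,0,0,0,0,0,0,0.008,0,0,0,0,0,0,0.0095,0,0,0,0,0,0,0.0105,0,0,0,0,0,0,0.0115,0,0,0,0,0,0,0.0115,0,0,0,0]

```text
time_s: 9.65
eef_pos: [0.5785, 0.3727, 0.047]
eef_rot: [0.0, 0.682, 0.731, -0.001]
wrist_force: [-0.2, -0.2, -2.1]
opening: 0.154
grasp_force: 59.0
```

Call:
inch_along:
  increments: [0,0,0.0005,0,0,0,0,0,0,0.001,0,0,0,0,0,0,0.001,0,0,0,0]

```text
time_s: 10.02
eef_pos: [0.5785, 0.3727, 0.047]
eef_rot: [0.0, 0.682, 0.731, -0.001]
wrist_force: [-4.2, -2.9, 6.4]
opening: 0.145
grasp_force: 60.1
```

Call:
inch_along:
  increments: [0,0,0,0,0,0,1,0,0,0,0,0,0,1,0,0,0,0,0,0,1,0,0,0,0,0,0,1,0,0,-0.02,0,0,0,1,0,0,-0.06,0,0,0,1,0,0,-0.11,0,0,0,1,0,0,-0.133,0,0,0,1,0,0,-0.133,0,0,0,1,0,0,-0.133,0,0,0,1]

```text
time_s: 11.28
eef_pos: [0.578, 0.3726, 0.178]
eef_rot: [-0.0, 0.682, 0.731, -0.001]
wrist_force: [-0.3, -0.4, 0.4]
opening: 1.004
grasp_force: 0.0
```

Run:
```python
from h import *
W=ctrl.camera_params("wrist");i=ctrl.camera("wrist");cv2.imwrite("pics/w6.png",i);p,R=pose()
s=ctrl.camera("scene");cv2.imwrite("pics/s6.png",s)
t=ctrl.camera("top");cv2.imwrite("pics/t6.png",t)
cv2.imwrite("pics/z6.png",np.hstack([i[80:380,130:530],cv2.resize(s[215:275,455:535+25],(400,300),interpolation=2)]))
g=cv2.cvtColor(i,6)
print(p)
m=(g[100:350,230:430]>150).astype('uint8')
S=ctrl.camera_params("scene");T=ctrl.camera_params("top")
# pad triangulation from top0/scene0, rough
for z in(.083,):print("pad top",plane(T,(481.4,257.7),z))
print("pad scene centre incl.side",plane(S,(98+167/6.667-0.,200+85/6.667),.083))
```

```text
[0.5776 0.3725 0.1771]
pad top [ 0.5147 -0.3876  0.083 ]
pad scene centre incl.side [ 0.5182 -0.3853  0.083 ]
```

View pics/z6.png

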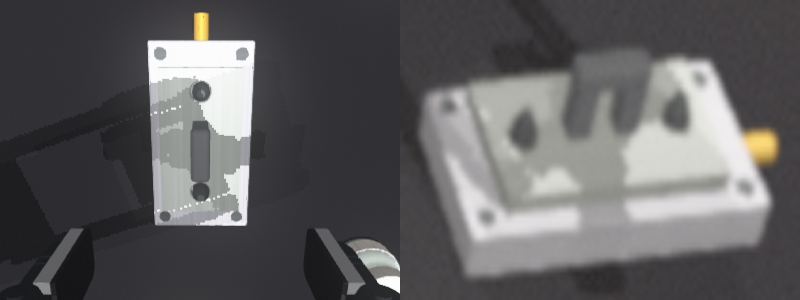

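The cover lies flush with both pins through its holes. Next I go to the valve.

Call:
inch_along:
  increments: [-0.06,-0.009,0,0,0,0,1,-0.12,-0.018,0,0,0,0,1,-0.18,-0.027,0,0,0,0,1,-0.24,-0.036,0,0,0,0,1,-0.3,-0.045,0,0,0,0,1,-0.36,-0.055,0,0,0,0,1,-0.42,-0.064,0,0,0,0,1,-0.48,-0.073,0,0,0,0,1,-0.54,-0.083,0,0,0,0,1,-0.6,-0.092,0,0,0,0,1]

```text
time_s: 12.68
eef_pos: [0.5279, -0.2337, 0.1786]
eef_rot: [-0.001, 0.682, 0.731, -0.001]
wrist_force: [1.6, 0.1, -0.0]
opening: 0.996
grasp_force: 0.0
```

Call:
inch_along:
  increments: [-0.06,-0.009,0,0,0,0,1,-0.11,-0.016,0,0,0,0,1,-0.145,-0.022,0,0,0,0,1,-0.153,-0.024,0,0,0,0,1,-0.153,-0.024,0,0,0,0,1,-0.153,-0.024,0,0,0,0,1]

```text
time_s: 13.42
eef_pos: [0.5158, -0.3848, 0.1793]
eef_rot: [-0.001, 0.681, 0.732, -0.001]
wrist_force: [-0.8, -0.5, 0.1]
opening: 1.0
grasp_force: 0.0
```

Run:
```python
from h import *
import pickle
W=ctrl.camera_params("wrist");p,R=pose();i=ctrl.camera("wrist");cv2.imwrite("pics/w7.png",i);pickle.dump((W,p,R),open("w7.pkl","wb"));print(p)
print(proj(W,[.515,-.387,.083]))
```

```text
[ 0.5158 -0.3848  0.1793]
[328.9335 246.116 ]
```

View pics/w7.png

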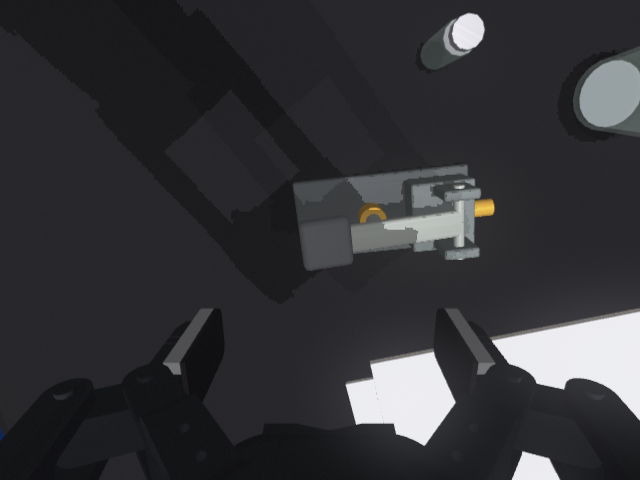

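Wrist view: pad quad about (300,222), (351,218), (352,264), (307,269), centre about (327,243). The lever runs right from it to the hinge at about (460,215).

Run:
```python
from h import *
import pickle
W,p,R=pickle.load(open("w7.pkl","rb"));T=ctrl.camera_params("top");S=ctrl.camera_params("scene")
print(tri([T,W],[(481.4,257.7),(327,243.5)]),plane(W,(327,243.5),.083))
print([np.round(plane(W,u,.083)[:2],4) for u in((300,222),(351,218),(352,264),(307,269))])
print(tri([S,W],[(123.1,212.8),(327,243.5)]))
X=plane(W,(327,243.5),.083);delta([X[0],X[1],.093],.07)
```

```text
(array([ 0.5118, -0.358 ,  0.1682]), np.float64(0.0007895476741980235)) [ 0.5135 -0.3852  0.083 ]
[array([ 0.4942, -0.3712]), array([ 0.5285, -0.3659]), array([ 0.5321, -0.3991]), array([ 0.5007, -0.4051])]
(array([ 0.5136, -0.3867,  0.0789]), np.float64(0.00016825522667882674))
d [-0.0001 -0.0023  0.0866] rv [-0.0013  0.0004  0.0016]
```

Call:
inch_along:
  increments: [-0.001,-0.002,0,0,0,0,0,-0.001,-0.002,0.03,0,0,0,0,-0.001,-0.002,0.06,0,0,0,0,-0.001,-0.002,0.075,0,0,0,0,-0.001,-0.002,0.085,0,0,0,0,-0.001,-0.002,0.085,0,0,0,0,-0.001,-0.002,0.085,0,0,0,0,-0.001,-0.002,0.085,0,0,0,0]

```text
time_s: 14.48
eef_pos: [0.514, -0.3882, 0.0959]
eef_rot: [0.001, 0.682, 0.731, -0.001]
wrist_force: [-0.1, 0.0, 0.5]
opening: -0.002
grasp_force: 0.0
```

Call:
inch_along:
  increments: [0.0015,0,0.004,0,0,0,0,0.0015,0,0.008,0,0,0,0,0.0015,0,0.01,0,0,0,0,0.0015,0,0.01,0,0,0,0]

```text
time_s: 14.98
eef_pos: [0.5133, -0.3861, 0.0845]
eef_rot: [-0.0, 0.682, 0.731, -0.001]
wrist_force: [-0.7, 0.2, -1.1]
opening: -0.0
grasp_force: 0.0
```

Call:
inch_along:
  increments: [0,0,0.002,0,0,0,0,0,0,0.002,0,0,0,0]

```text
time_s: 15.22
eef_pos: [0.5134, -0.3863, 0.0831]
eef_rot: [0.0, 0.682, 0.731, -0.001]
wrist_force: [-1.0, 0.2, 4.7]
opening: 0.005
grasp_force: 1.6
```

Call:
inch_along:
  increments: [0,0,0.002,0,0,0,0,0,0,0.002,0,0,0,0]

```text
time_s: 15.48
eef_pos: [0.5134, -0.3865, 0.0809]
eef_rot: [0.0, 0.682, 0.731, -0.001]
wrist_force: [-2.4, -0.7, 4.2]
opening: 0.001
grasp_force: 1.9
```

Call:
inch_along:
  increments: [0,0,0.002,0,0,0,0,0,0,0.002,0,0,0,0]

```text
time_s: 15.72
eef_pos: [0.5134, -0.3866, 0.0788]
eef_rot: [0.0, 0.682, 0.731, -0.001]
wrist_force: [-2.7, -0.3, 4.0]
opening: -0.001
grasp_force: 2.2
```

Call:
inch_along:
  increments: [0,0,0.002,0,0,0,0,0,0,0.004,0,0,0,0,0,0,0.006,0,0,0,0,0,0,0.008,0,0,0,0,0,0,0.009,0,0,0,0,0,0,0.01,0,0,0,0,0,0,0.01,0,0,0,0,0,0,0.01,0,0,0,0]

```text
time_s: 16.73
eef_pos: [0.5127, -0.3867, 0.0691]
eef_rot: [-0.0, 0.682, 0.731, -0.001]
wrist_force: [-6.3, -1.1, 6.8]
opening: -0.003
grasp_force: 3.5
```

Run:
```python
from h import *
S=ctrl.camera_params("scene");s=ctrl.camera("scene");cv2.imwrite("pics/s8.png",s);i=ctrl.camera("wrist");cv2.imwrite("pics/w8.png",i)
o=ctrl.get_obs();print(o["eef_pos"],o["wrist_force"],o["dq"])
```

```text
[ 0.5127 -0.3867  0.0691] [-6.0501 -1.7982  7.0471] [ 0.0012 -0.0007  0.002  -0.0009  0.0021 -0.0004]
```

Call:
inch_along:
  increments: [0,0,0.001,0,0,0,0,0,0,0.001,0,0,0,0,0,0,0.001,0,0,0,0,0,0,0.001,0,0,0,0]

```text
time_s: 17.32
eef_pos: [0.5128, -0.3867, 0.0682]
eef_rot: [-0.0, 0.682, 0.731, -0.001]
wrist_force: [-5.2, -2.1, 7.5]
opening: -0.0
grasp_force: 3.8
```

Run:
```python
from h import *
W=ctrl.camera_params("wrist");i=ctrl.camera("wrist");cv2.imwrite("pics/w9.png",i);g=cv2.cvtColor(i,6);t=ctrl.camera("top");cv2.imwrite("pics/t9.png",t);s=ctrl.camera("scene");cv2.imwrite("pics/s9.png",s)
# lever strip: predicted if level: top face of the lever at points along it; sample bright extents in scene
S=ctrl.camera_params("scene");gs=cv2.cvtColor(s,6);g0=cv2.cvtColor(cv2.imread("pics/scene0.png"),6)
for r in range(200,262,4):print(r,g0[r,104:148:2].tolist(),'|',gs[r,104:148:2].tolist())
```

```text
200 [57, 58, 57, 58, 57, 56, 55, 56, 56, 58, 55, 57, 57, 56, 57, 54, 56, 55, 57, 52, 59, 57] | [59, 60, 93, 107, 117, 78, 66, 48, 40, 43, 34, 56, 59, 59, 59, 61, 60, 58, 59, 57, 57, 54]
204 [56, 57, 58, 56, 56, 57, 59, 58, 57, 56, 57, 60, 62, 61, 57, 60, 55, 57, 56, 56, 55, 61] | [48, 48, 69, 70, 68, 44, 39, 40, 33, 33, 44, 61, 65, 59, 60, 60, 58, 61, 54, 47, 41, 47]
208 [57, 58, 57, 56, 58, 103, 143, 148, 149, 153, 157, 155, 157, 147, 98, 58, 56, 56, 57, 57, 59, 56] | [61, 58, 46, 38, 40, 44, 44, 42, 42, 40, 83, 115, 80, 62, 54, 47, 43, 43, 45, 44, 45, 49]
212 [54, 57, 58, 56, 59, 128, 156, 158, 156, 156, 157, 157, 159, 151, 105, 59, 58, 55, 57, 59, 56, 57] | [59, 62, 60, 59, 62, 64, 93, 52, 40, 44, 52, 112, 98, 89, 84, 54, 41, 45, 50, 58, 61, 62]
216 [56, 57, 58, 56, 57, 127, 156, 156, 158, 159, 160, 160, 161, 155, 112, 62, 55, 59, 57, 59, 57, 59] | [59, 60, 62, 60, 60, 65, 96, 87, 43, 47, 43, 81, 117, 101, 95, 70, 60, 61, 62, 62, 61, 
[... 1572 characters left out ...]
 206, 205, 160, 116, 134, 170, 139, 85, 95, 116, 124]
252 [62, 62, 61, 129, 159, 113, 120, 134, 197, 212, 214, 216, 216, 191, 192, 184, 163, 151, 166, 130, 125, 129] | [60, 58, 59, 136, 168, 119, 117, 110, 184, 203, 205, 212, 219, 200, 202, 193, 174, 159, 173, 127, 120, 123]
256 [61, 60, 93, 166, 159, 139, 204, 201, 196, 183, 172, 158, 143, 130, 125, 134, 107, 92, 88, 106, 109, 125] | [61, 60, 96, 176, 168, 148, 214, 208, 203, 192, 181, 166, 150, 138, 133, 135, 114, 101, 91, 111, 110, 122]
260 [61, 60, 59, 83, 96, 87, 78, 145, 160, 130, 99, 98, 100, 99, 104, 120, 103, 95, 83, 95, 86, 120] | [65, 60, 61, 86, 104, 94, 85, 139, 156, 141, 109, 104, 105, 106, 107, 124, 108, 101, 88, 101, 87, 116]
```

```bash
python3 -c "
from h import *
o=ctrl.get_obs();print(o['eef_pos'],o['wrist_force'],o['time_s']);print(ctrl.hand_in())"
```

```text
[ 0.5128 -0.3867  0.0682] [-5.9157 -0.9898  8.3071] 17.475
the job is handed in; nothing more can be done
None
```

The drilled cover is flush on the station's pins and released. The purge lever is held at about its middle position (pad about 15 mm down, roughly 8 N), and the job was handed in at 17.5 s; no verdict came back, and I did not recheck the bystanders with a final picture.

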